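# Change over the slide-out trays at the glass lathe bench

## Robot

A 6-joint arm with a two-finger parallel gripper is mounted at the origin on the work surface. World frame = base frame: x ahead of the robot, y to its left, z up, the work surface at z = 0. Lengths are in mm, angles in rad, forces in N, time in s.
With the tool pointing down it reaches from about 400 to 925 mm from the base axis. Payload 12.5 kg.
Tool frame: the origin (TCP) lies between the finger pads; the fingertips stand 11 mm ahead of it and the grasp point (between the pads) lies 8 mm behind it (env.tip_extent is the distance from the TCP to the fingertips, in mm); x points along the fingers, z is the direction in which the jaws open and shut, and the axes are right-handed (so a half turn about x gives the same grasp; the last joint's range is limited). The gripper opens to 95 mm and grips with 3 to 60 N. Pads are 20 mm wide; open, the fingers measure 119 mm over their backs; the gripper's body (75 mm by 180 mm) begins 59 mm behind the grasp point.
Start: joints at [1.231, 0.491, 1.559, -0, 1.092, -0.106], TCP at [144.779, 608.017, 225.661] pointing down, gripper open.
Joint ranges: [-3.1, 3.1], [-0.84, 2.19], [0.05, 2.79], [-1.13, 4.28], [0.06, 2.93], [-2.69, 2.69]. Speed limits (rad/s): [2.22, 2.22, 2.79, 3.14, 3.14, 3.14].

## Interface

Orientations are given as [roll, pitch, yaw] about the fixed x, y, z axes, in that order (R = Rz(yaw) Ry(pitch) Rx(roll)).
In Python, from cell import status, imaging, env gives the robot as it stands. The module is installed in compiled form; this text tells all that it offers.
- The arm moves only by the tool apply_moves, never from a script. Its argument "increments" is a list of rows, each a list of 5 numbers: the closure, from 0 (fully open) to 1 (shut), then the shift along the tool's x, y, z in mm, then the turn about the tool's x in degrees. A call has 1 to 10 rows; each row shifts and turns the commanded pose from where the row before left it, along the tool's axes as they then stand; what a row does not reach is not made up. A row lasts 1/10 s, in which the tool goes at most 50 mm and 8.59 degrees, less where a joint would pass 70% of its speed; a pose out of reach is approached as far as the arm can. A call with a gripper value outside its range is refused whole. The fingers move at their own pace and stop on an object; the grip force is fixed at half the most. Time passes only in rows, so rows that do not move let the fingers close. It gives the time, the measured TCP pose, the force and the opening at its end, in the units of the state.
- status.state(): the state, without advancing time (a new reading comes with each control period).
- imaging.read_camera(name): name is "scene" or "top" or "wrist"; returns a dict with "pixels" (400x640x3 uint8, red, green, blue), "fovy" (degrees; the focal length in pixels is half the picture's height over the tangent of half this angle, whatever the lens; pixels are square), "cx", "cy" (the principal point, pixels), "R" (3x3) and "t" (3): a world point X has camera coordinates R X + t. Camera axes: x right, y down, z forward; pixel columns grow to the right and rows downward; lengths in mm; the calibration is good to about 2 mm. A picture is of the moment at which its call begins. There is no depth.
- env.job_done(): hands the job in, once; it reports no verdict.
The state is a dict: "t": time; "joints": joint angles; "qvel": joint speeds; "tau": joint torques, N m; "eef_pos": TCP position; "tcp_rot": TCP orientation; "ft_force": force on the tool from outside, world axes, zero at the start; "moment": the same for the moment, N m; "opening": opening from 0.0 (shut) to 1.0 (fully open).
Only numpy, scipy, OpenCV 4.12 (cv2) and the standard library are available. Lean on these libraries where they do the work, as an engineer would, in place of code of your own. Each camera call takes 0.05 s, during which the arm holds its last target. There are 200 camera calls.

## Task

Two low slide-out tray units stand on the bench: the wide tray with glass tube offcuts has been left pulled out, the narrow tray is shut. Push the wide tray fully home with a fingertip, then hook a fingertip behind the front lip of the narrow tray from inside and draw it out as far as it goes. Do not pinch the narrow tray's lip or touch the outer face of its front, keep off the two small steel holders in it and leave them standing, and leave everything else on the bench where it is.

Things in the scene. Friction and masses are not known exactly. Their poses are not given: they have to be found in the camera images.
- wide_unit: Wide grey sheet-metal unit with an aluminium tray on rails, left or right of the narrow one. 200 mm wide (y), 205 deep, 68 high, fixed. Origin on the bench, 130 mm behind its front edge and midway across, x from its open front to its back, z up. A fixed cover (62 to 68 mm high) hides its back part and starts 45 mm before the origin.
- narrow_unit: Narrow grey sheet-metal unit with an aluminium tray on rails. 130 mm wide (y), 205 deep, 68 high, fixed. Origin on the bench, 130 mm behind its front edge and midway across, x from its open front to its back, z up. A fixed cover (62 to 68 mm high) hides its back part and starts 45 mm before the origin.
- wide_lip (a point): Middle of the top of the wide tray's front lip, 60 mm above the bench; axes as the unit's (tray comes out along -x). The lip is a 10 mm round bar along y; its inner side is 5 mm behind this point (+x), the outer face of the front 8 mm before it, 6 to 58 mm high. Tray floor 50 mm below this point; inside width 160 mm; free length from lip to cover when shut 82 mm.
- narrow_lip (a point): Middle of the top of the narrow tray's front lip, 60 mm above the bench; axes as the unit's (tray comes out along -x). The lip is a 10 mm round bar along y; its inner side is 5 mm behind this point (+x), the outer face of the front 8 mm before it, 6 to 58 mm high. Tray floor 50 mm below this point; inside width 90 mm; free length from lip to cover when shut 82 mm.
- wide_tray (a joint): How far the wide tray is out, in m: 0 fully home, 0.105 at its stop; it starts 0.05 to 0.08 out. Sliding takes about 3 N and it stays where it is left.
- narrow_tray (a joint): How far the narrow tray is out, in m: 0 fully home, 0.105 at its stop; it starts 0 to 0.01 out. Sliding takes about 3 N and it stays where it is left.
- narrow_face (a point): Centre of the outer face of the narrow tray's front: a steel plate 130 mm wide, 52 mm high, 5 mm thick, that moves with the tray and is not to be touched. Axes as the unit's (-x points out of the face).
- holder1: Small round steel holder, 26 mm across the foot, 32 mm high, standing loose on the floor of the narrow tray, 125 to 185 mm behind its lip (under the cover while the tray is shut); origin at the centre of its foot. It rides along with the tray; not to be touched, tipped or lifted.
- holder2: Small round steel holder, 26 mm across the foot, 32 mm high, standing loose on the floor of the narrow tray, 125 to 185 mm behind its lip (under the cover while the tray is shut); origin at the centre of its foot. It rides along with the tray; not to be touched, tipped or lifted.
- paddle: Graphite paddle with a wooden handle, 200 mm long, 50 mm wide, 18 mm thick, lying across the cover of the wide unit near its back edge; leave alone.
- collar: Aluminium collar, 56 mm across, 18 mm high, lying on the cover of the narrow unit near its back; leave alone.
- caliper: Slim steel caliper, 150 mm long, 24 mm wide, 8 mm thick, lying on the bench between the two units; leave alone.
- beaker: Open straight steel beaker, 90 mm across, 115 mm high, on the left of the bench; leave alone.
- flask: White bottle with black cap, 68 mm across, 200 mm high, on the right of the bench; leave alone.
- jar: Amber glass jar, 60 mm across, 70 mm high, on the right of the bench; leave alone.

How it is judged:
By the outcome, as a careful person would: the job done as asked, in the order asked, and still so for the second after the job is handed in, with the robot touching nothing.
It also fails if it takes over 48 s, if anything falls off the work surface, if the arm or the gripper's body presses on something with over 40 N, if the wrist force passes 120 N, or if a joint passes its speed limit or range.

## Working session

There is one attempt and no reset: what is moved stays moved. The work goes in short steps, Python scripts to look and compute and a tool call to move; the robot and the scene stay as the last step left them, time stands still between calls to the robot, and variables do not carry over. Pictures are saved under pics/ and viewed, about 8 in all and at most 12, crops included, and the job is handed in when it is done.

Besides the shell and the picture viewer there is one more tool, called after "Emit:" as a command line: name --pt "numbers of a row" for each row, then --argument value for the rest. apply_moves: Moves the arm, as the interface text tells. Its arguments: {"type":"object","properties":{"increments":{"type":"array"}},"required":["increments"]}

```bash
mkdir -p pics
cat > h.py <<'E'
import numpy as np, cv2
from cell import status, imaging, env
def shot(name,fn=None):
    c=imaging.read_camera(name)
    if fn: cv2.imwrite('pics/'+fn,c['pixels'][:,:,::-1])
    return c
def f(c): return 200/np.tan(np.radians(c['fovy'])/2)
def ray(c,u,v,z):
    R=np.array(c['R']);t=np.array(c['t']);o=-R.T@t
    d=R.T@np.array([(u-c['cx'])/f(c),(v-c['cy'])/f(c),1])
    return o+d*(z-o[2])/d[2]
def proj(c,X):
    p=np.array(c['R'])@np.array(X)+np.array(c['t']); return p[:2]/p[2]*f(c)+[c['cx'],c['cy']]
E
python3 - <<'E'
from h import *
import pickle
for n in ['top','scene']:
    c=shot(n,n+'1.png'); pickle.dump(c,open(n+'1.pkl','wb')); R=np.array(c['R']);print(n,-R.T@np.array(c['t']),R[2],c['fovy'],c['cx'],c['cy'])
print(status.state(),env.tip_extent)
E
```

```text
top [ 312.93669542   15.06649163 1679.3825287 ] [ 0.14747265  0.00404664 -0.98905786] 42.67300579305789 319.0285196116837 209.0843695054102
scene [ 904.07518768 -616.00051575  842.5669188 ] [-0.31753012  0.60846704 -0.72728432] 55.81889991836583 319.26412811521 194.4514863125708
{'t': 0.1, 'joints': array([ 1.23142021e+00,  4.91475802e-01,  1.55936510e+00, -1.58363297e-05,
        1.09168598e+00, -1.05574557e-01]), 'qvel': array([ 0.00032086, -0.00187236, -0.00172005, -0.00052063, -0.00143069,
        0.00041159]), 'tau': array([ 2.35268126e-03, -6.13622260e+01, -2.58606505e+01,  6.93755108e-02,
        4.69785067e-02, -1.12409664e-04]), 'eef_pos': array([144.70075066, 607.82342064, 225.14282548]), 'tcp_rot': array([ 3.05105234,  1.569862  , -1.89513089]), 'ft_force': array([-0.26846539,  0.99220632, -1.06310372]), 'moment': array([ 0.03017999, -0.053886  , -0.02664253]), 'opening': 0.9978856544699823} 11.0
```

View pics/top1.png

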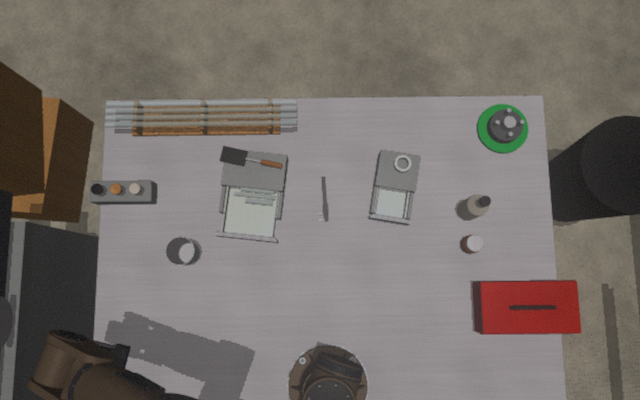

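View pics/scene1.png

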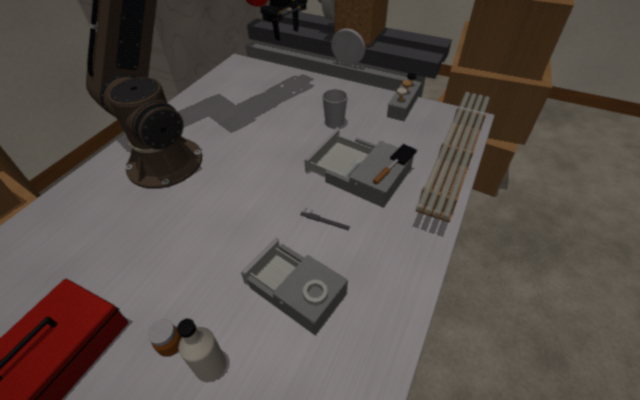

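The top view shows the wide unit at about (250,195) with its tray out and the narrow unit at about (395,187). The caliper is at (323,200) between them. I'll zoom in on both views.

Run:
```python
import cv2,numpy as np
a=cv2.imread('pics/top1.png')
l=a[140:250,210:290]; r=a[140:250,362:427]
l=cv2.resize(l,None,fx=5,fy=5,interpolation=2); r=cv2.resize(r,None,fx=5,fy=5,interpolation=2)
cv2.imwrite('pics/top1z.png',cv2.convertScaleAbs(np.hstack([l,r]),alpha=1.4))
b=cv2.imread('pics/scene1.png')
l=b[125:210,295:425]; r=b[235:335,235:355]
l=cv2.resize(l,(715,468)); 
cv2.imwrite('pics/sc1z.png',cv2.convertScaleAbs(cv2.resize(r,None,fx=5,fy=5,interpolation=2),alpha=1.5))
```

```text
(no output)
```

View pics/top1z.png

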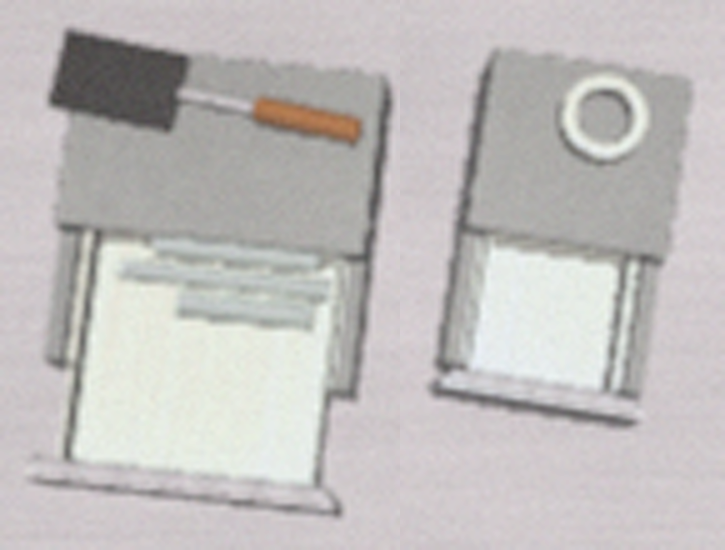

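Corners read from the zoom, as cover front/back edges at z=68 and lip ends at z=60. Now I'll turn them into positions.

Run:
```python
from h import *
import pickle
c=pickle.load(open('top1.pkl','rb'))
def P(x,y,z,o): return ray(c,o+x/5-.4,140+y/5-.4,z)[:2]
for n,o,pts,lip in [('wide',210,[(57,227),(365,258),(388,75)],[(35,465),(337,498)]),('narrow',362,[(67,233),(267,260),(292,78),(90,48)],[(40,378),(240,410)])]:
    C=np.array([P(x,y,68,o) for x,y in pts]); L=np.array([P(x,y,60,o) for x,y in lip])
    w=C[1]-C[0]; yl=-w; yaw=np.arctan2(-yl[0],yl[1]); d=C[2]-C[1]
    print(n,C.round(1).tolist(),'w',np.linalg.norm(w),'d',np.linalg.norm(d),'yaw front',yaw,'side',np.arctan2(d[1],d[0]))
    l=L[0]-L[1]; print(' lip',L.round(1).tolist(),L.mean(0),np.linalg.norm(l),'yaw',np.arctan2(-l[0],l[1]))
    ax=np.array([np.cos(yaw),np.sin(yaw)]); fm=(C[0]+C[1])/2
    print(' front-mid',fm,'lip-to-cover along x',(fm-L.mean(0))@ax)
s=pickle.load(open('scene1.pkl','rb'))
```

```text
wide [[634.6, 335.4], [612.3, 137.7], [732.4, 122.9]] w 198.95080064094668 d 121.0686859247358 yaw front -0.11227707037818668 side -0.1222334149869652
 lip [[482.2, 348.1], [459.2, 155.9]] [470.68100607 251.98375261] 193.5467090068413 yaw -0.11885712836006862
 front-mid [623.40486884 236.523761  ] lip-to-cover along x 153.49440225961453
narrow [[625.4, -158.2], [606.5, -285.5], [725.8, -306.0], [747.1, -176.2]] w 128.66060874503574 d 120.99580516813118 yaw front -0.14746590237015553 side -0.17073109944440537
 lip [[533.0, -139.5], [511.1, -266.2]] [ 522.07652832 -202.83269265] 128.6245502649172 yaw -0.17076785018416699
 front-mid [ 615.96999463 -221.85379051] lip-to-cover along x 95.66921055373732
```

View pics/sc1z.png

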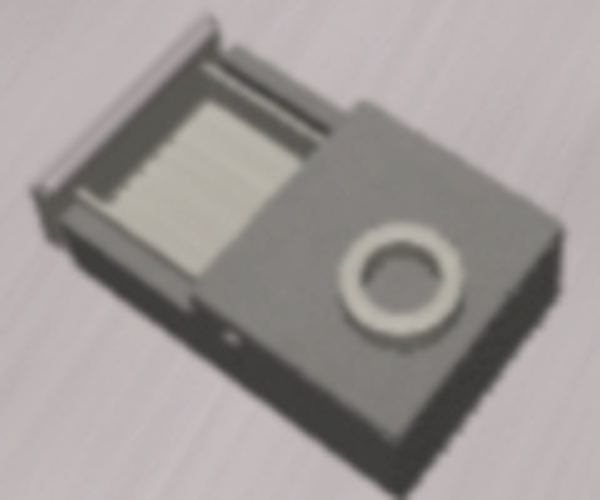

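Narrow lip is at about (522,−203), yaw −0.165, out about 6 mm. Wide lip is at about (471,252), yaw −0.118, out about 66 mm. I'll use the closed fingers with the jaw axis along the unit's y, so I need the required turn and shifts.

```bash
cat >> h.py <<'E'
from scipy.spatial.transform import Rotation as Ro
def tool(): 
    s=status.state(); return s, Ro.from_euler('xyz',s['tcp_rot']).as_matrix()
def plan(goal,yaw):
    "turn (deg) about tool x so that tool z is along +-unit y, then shift in turned tool axes"
    s,R=tool(); y=np.array([-np.sin(yaw),np.cos(yaw),0])
    for sg in (1,-1):
        a=R.T@(sg*y); ang=np.arctan2(-a[1],a[2])
        R2=R@Ro.from_rotvec([ang,0,0]).as_matrix()
        print('turn',round(np.degrees(ang),2),'shift first-rot',(R2.T@(np.array(goal)-s['eef_pos'])).round(1))
        print(' axes y,z',R2[:,1].round(3),R2[:,2].round(3))
    print('pos',s['eef_pos'].round(1),'F',s['ft_force'].round(1),'j6',s['joints'][5].round(3),'op',s['opening'],'t',s['t'])
E
python3 - <<'E'
from h import *
plan([428,257,225],-0.118)
s,R=tool();print(R.round(3))
E
```

```text
turn -6.63 shift first-rot [   0.4 -322.6 -315. ]
 axes y,z [-0.993  0.118  0.   ] [ 0.118  0.993 -0.001]
turn 173.37 shift first-rot [  0.4 322.6 315. ]
 axes y,z [ 0.993 -0.118 -0.   ] [-0.118 -0.993  0.001]
pos [144.7 607.8 225.1] F [-0.3  1.  -1.1] j6 -0.106 op 0.9978856544699823 t 0.1
[[-0.    -0.973  0.232]
 [-0.001  0.232  0.973]
 [-1.     0.    -0.001]]
```

Emit:
apply_moves --pt "1 0 0 0 -6.6" --pt "1 0 -32 -32 0" --pt "1 0 -32 -32 0" --pt "1 0 -32 -32 0" --pt "1 0 -32 -32 0" --pt "1 0 -32 -32 0" --pt "1 0 -32 -32 0" --pt "1 0 -32 -32 0" --pt "1 0 -32 -32 0" --pt "1 0 -32 -32 0"

```text
t: 1.1
eef_pos: [397.4, 286.3, 225.6]
tcp_rot: [1.489, 1.571, 2.941]
ft_force: [0.1, 1.4, 0.5]
opening: 0.219
```

Emit:
apply_moves --pt "1 0 -35 -27 0" --pt "1 0 0 0 0" --pt "1 0 0 0 0" --pt "1 0 0 0 0"

```text
t: 1.5
eef_pos: [427.6, 257.4, 225.5]
tcp_rot: [1.673, 1.57, 3.126]
ft_force: [0.2, 0.2, -0.4]
opening: 0.0
```

Run:
```python
from h import *
plan([428,257,46],-0.118)
```

```text
turn -0.01 shift first-rot [179.5  -0.5  -0.4]
 axes y,z [-0.993  0.118  0.001] [ 0.118  0.993 -0.   ]
turn 179.99 shift first-rot [179.5   0.5   0.4]
 axes y,z [ 0.993 -0.118 -0.001] [-0.118 -0.993  0.   ]
pos [427.6 257.4 225.5] F [ 0.2  0.2 -0.4] j6 -1.043 op 0.00040907650952004884 t 1.5
```

Emit:
apply_moves --pt "1 30 0 0 0" --pt "1 30 0 0 0" --pt "1 30 0 0 0" --pt "1 30 0 0 0" --pt "1 30 0 0 0" --pt "1 30 0 0 0" --pt "1 0 0 0 0" --pt "1 0 -6 0 0" --pt "1 0 -6 0 0" --pt "1 0 0 0 0"

```text
t: 2.5
eef_pos: [441.7, 256.1, 47.1]
tcp_rot: [-1.039, 1.567, 0.413]
ft_force: [-0.5, 0.3, -0.6]
opening: 0.008
```

Run:
```python
from h import *
c=shot('wrist'); a=cv2.convertScaleAbs(c['pixels'][:,:,::-1],alpha=1.4); t=shot('top')['pixels'][100:300,170:450,::-1]
cv2.imwrite('pics/w2.png',np.hstack([cv2.resize(a,(480,300)),cv2.convertScaleAbs(cv2.resize(t,(320,228)),alpha=1.3) if 0 else np.pad(cv2.resize(t,(320,228)),((0,72),(0,0),(0,0)))]))
```

```text
(no output)
```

View pics/w2.png

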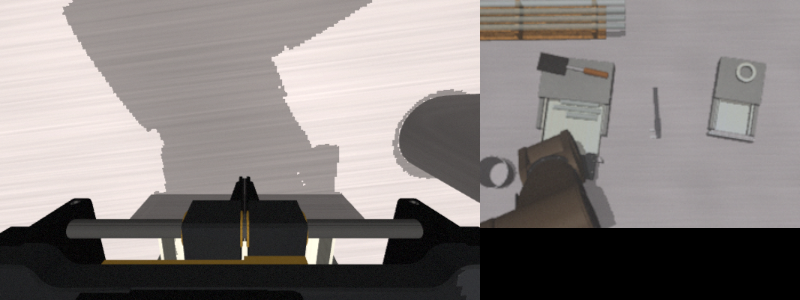

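The wrist view shows the shut fingers centred just in front of the wide tray's face, with nothing touched yet. Pushing now.

Emit:
apply_moves --pt "1 0 -4 0 0" --pt "1 0 -4 0 0" --pt "1 0 -5 0 0" --pt "1 0 -5 0 0" --pt "1 0 -5 0 0" --pt "1 0 -5 0 0" --pt "1 0 -5 0 0" --pt "1 0 -5 0 0" --pt "1 0 -5 0 0" --pt "1 0 -5 0 0"

```text
t: 3.6
eef_pos: [488.2, 249.8, 45.6]
tcp_rot: [1.895, 1.571, -2.936]
ft_force: [-2.6, -0.7, 1.7]
opening: 0.004
```

Emit:
apply_moves --pt "1 0 -5 0 0" --pt "1 0 -5 0 0" --pt "1 0 -4 0 0" --pt "1 0 -3 0 0" --pt "1 0 -2 0 0" --pt "1 0 0 0 0"

```text
t: 4.2
eef_pos: [507.2, 247.7, 45.6]
tcp_rot: [-1.039, 1.57, 0.413]
ft_force: [0.4, 0.3, 0.0]
opening: 0.002
```

Emit:
apply_moves --pt "1 0 -2 0 0" --pt "1 0 -2 0 0" --pt "1 0 -2 0 0" --pt "1 0 -1 0 0" --pt "1 0 -1 0 0"

```text
t: 4.7
eef_pos: [514.7, 246.8, 45.6]
tcp_rot: [-0.345, 1.571, 1.107]
ft_force: [-2.9, 1.9, 0.7]
opening: 0.005
```

Emit:
apply_moves --pt "1 0 -1 0 0" --pt "1 0 -1 0 0" --pt "1 0 -1 0 0"

```text
t: 5.0
eef_pos: [517.7, 246.5, 45.6]
tcp_rot: [-0.314, 1.571, 1.138]
ft_force: [-2.6, 1.7, 0.3]
opening: 0.006
```

Emit:
apply_moves --pt "1 0 -1 0 0" --pt "1 0 -1 0 0"

```text
t: 5.2
eef_pos: [518.0, 246.4, 45.6]
tcp_rot: [1.746, 1.567, -3.085]
ft_force: [-14.2, 7.6, 7.9]
opening: 0.008
```

The force jumped to about 16 N at x=518, which is where I expected the stop. One more small nudge to seat it, then back off and rise.

Emit:
apply_moves --pt "1 0 -1 0 0" --pt "1 0 0 0 0" --pt "1 0 5 0 0" --pt "1 0 20 0 0" --pt "1 0 20 0 0" --pt "1 -40 0 0 0" --pt "1 -40 0 0 0" --pt "1 -40 0 0 0" --pt "1 0 0 0 0"

```text
t: 6.1
eef_pos: [478.2, 252.0, 170.5]
tcp_rot: [-1.119, 1.561, 0.333]
ft_force: [0.6, 0.5, -0.1]
opening: 0.009
```

Run:
```python
from h import *
yaw=-0.165; ax=np.array([np.cos(yaw),np.sin(yaw)])
g=np.array([522,-203])+ax*40
plan([*g,165],yaw)
```

```text
turn 2.66 shift first-rot [   4.8 -157.9 -441.6]
 axes y,z [-0.986  0.164 -0.008] [0.164 0.986 0.004]
turn -177.34 shift first-rot [  4.8 157.9 441.6]
 axes y,z [ 0.986 -0.164  0.008] [-0.164 -0.986 -0.004]
pos [478.2 252.  170.5] F [ 0.6  0.5 -0.1] j6 -1.089 op 0.008643926059168324 t 6.1
```

Emit:
apply_moves --pt "1 0 0 0 2.7" --pt "1 0 -12 -34 0" --pt "1 0 -12 -34 0" --pt "1 0 -12 -34 0" --pt "1 0 -12 -34 0" --pt "1 0 -12 -34 0" --pt "1 0 -12 -34 0" --pt "1 0 -12 -34 0" --pt "1 0 -12 -34 0" --pt "1 0 -12 -34 0"

```text
t: 7.1
eef_pos: [532.1, -70.2, 165.1]
tcp_rot: [-2.076, 1.57, -0.672]
ft_force: [-0.2, 0.3, -0.4]
opening: 0.005
```

Emit:
apply_moves --pt "1 0 -12 -34 0" --pt "1 0 -12 -34 0" --pt "1 0 -12 -34 0" --pt "1 0 -13 -34 0" --pt "1 0 0 0 0" --pt "1 0 0 0 0"

```text
t: 7.7
eef_pos: [557.5, -211.1, 164.7]
tcp_rot: [1.266, 1.57, 2.67]
ft_force: [0.0, 1.2, 0.2]
opening: 0.008
```

Run:
```python
from h import *
yaw=-0.165; ax=np.array([np.cos(yaw),np.sin(yaw)])
g=np.array([522,-203])+ax*40
plan([*g,47],yaw)
import pickle
c=shot('wrist'); pickle.dump(c,open('w3.pkl','wb'));cv2.imwrite('pics/w3.png',cv2.convertScaleAbs(c['pixels'][:,:,::-1],alpha=1.2))
print(proj(c,[*(np.array([522,-203])),60]),-np.array(c['R']).T@np.array(c['t']))
t=shot('top','t3.png'); pickle.dump(t,open('t3.pkl','wb'))
```

```text
turn -0.13 shift first-rot [117.7  -3.8   2.1]
 axes y,z [-0.986  0.164  0.001] [0.164 0.986 0.   ]
turn 179.87 shift first-rot [117.7   3.8  -2.1]
 axes y,z [ 0.986 -0.164 -0.001] [-0.164 -0.986 -0.   ]
pos [ 557.5 -211.1  164.7] F [0.  1.2 0.2] j6 -1.876 op 0.008394672694763189 t 7.7
[327.82514157 172.31470176] [ 474.18305701 -196.73643687  324.53542222]
```

View pics/w3.png

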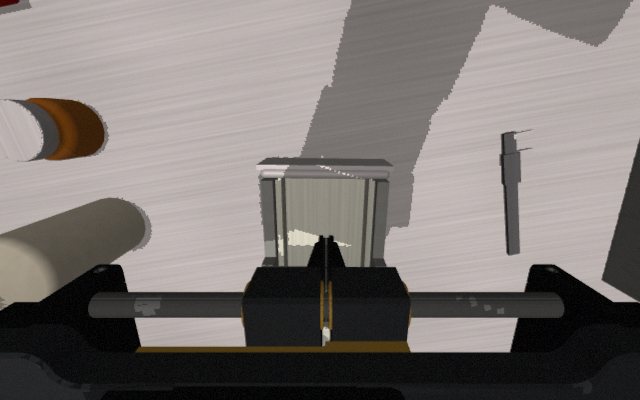

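The narrow tray is seen from above. Its lip bar is centred at about (325,173), against a predicted (328,172), and the fingers hang centred over the open part. Lowering inside and drawing towards −x.

Emit:
apply_moves --pt "1 0 -4 2 0" --pt "1 25 0 0 0" --pt "1 25 0 0 0" --pt "1 25 0 0 0" --pt "1 25 0 0 0" --pt "1 20 0 0 0" --pt "1 0 0 0 0" --pt "1 0 0 0 0"

```text
t: 8.6
eef_pos: [562.5, -208.6, 46.0]
tcp_rot: [-0.902, 1.571, 0.504]
ft_force: [0.1, 0.5, -0.1]
opening: 0.003
```

Emit:
apply_moves --pt "1 0 4 0 0" --pt "1 0 4 0 0" --pt "1 0 4 0 0" --pt "1 0 4 0 0" --pt "1 0 3 0 0" --pt "1 0 3 0 0" --pt "1 0 2 0 0" --pt "1 0 2 0 0" --pt "1 0 2 0 0" --pt "1 0 2 0 0"

```text
t: 9.6
eef_pos: [532.6, -204.3, 45.7]
tcp_rot: [-1.611, 1.57, -0.206]
ft_force: [2.7, 0.1, 0.6]
opening: 0.005
```

Emit:
apply_moves --pt "1 0 3 0 0" --pt "1 0 4 0 0" --pt "1 0 4 0 0" --pt "1 0 4 0 0" --pt "1 0 4 0 0" --pt "1 0 4 0 0" --pt "1 0 4 0 0" --pt "1 0 4 0 0" --pt "1 0 4 0 0" --pt "1 0 4 0 0"

```text
t: 10.6
eef_pos: [493.7, -197.7, 45.6]
tcp_rot: [0.244, 1.571, 1.649]
ft_force: [2.5, 1.2, 0.5]
opening: 0.002
```

Emit:
apply_moves --pt "1 0 4 0 0" --pt "1 0 4 0 0" --pt "1 0 4 0 0" --pt "1 0 4 0 0" --pt "1 0 4 0 0" --pt "1 0 4 0 0" --pt "1 0 4 0 0" --pt "1 0 4 0 0" --pt "1 0 3 0 0" --pt "1 0 2 0 0"

```text
t: 11.6
eef_pos: [457.2, -191.7, 45.6]
tcp_rot: [0.82, 1.571, 2.225]
ft_force: [2.9, 1.3, 0.1]
opening: 0.003
```

Emit:
apply_moves --pt "1 0 2 0 0" --pt "1 0 2 0 0" --pt "1 0 2 0 0" --pt "1 0 1 0 0" --pt "1 0 1 0 0"

```text
t: 12.1
eef_pos: [449.6, -190.4, 45.6]
tcp_rot: [0.112, 1.571, 1.517]
ft_force: [2.8, 1.8, -1.0]
opening: -0.001
```

Emit:
apply_moves --pt "1 0 1 0 0" --pt "1 0 1 0 0" --pt "1 0 1 0 0" --pt "1 0 1 0 0" --pt "1 0 1 0 0"

```text
t: 12.6
eef_pos: [444.9, -189.6, 45.6]
tcp_rot: [-1.694, 1.57, -0.289]
ft_force: [6.9, 3.0, -0.9]
opening: 0.004
```

Emit:
apply_moves --pt "1 0 1 0 0" --pt "1 0 1 0 0" --pt "1 0 1 0 0"

```text
t: 12.9
eef_pos: [444.7, -189.8, 45.9]
tcp_rot: [-1.768, 1.564, -0.364]
ft_force: [23.4, 7.9, -10.0]
opening: 0.005
```

Emit:
apply_moves --pt "1 0 1 0 0" --pt "1 0 1 0 0"

```text
t: 13.1
eef_pos: [444.5, -189.9, 46.0]
tcp_rot: [-1.776, 1.56, -0.373]
ft_force: [33.2, 12.4, -15.7]
opening: 0.003
```

Stop reached: the force went 7→23→33 N with no further travel. Now releasing the load, lifting straight out and clearing the view.

Emit:
apply_moves --pt "1 0 -3 0 0" --pt "1 0 -4 0 0" --pt "1 0 -5 0 0" --pt "1 0 -4 0 0" --pt "1 0 0 0 0" --pt "1 -20 0 0 0" --pt "1 -40 0 0 0" --pt "1 -40 0 0 0" --pt "1 -40 0 0 0" --pt "1 -40 0 0 0"

```text
t: 14.1
eef_pos: [455.0, -191.2, 227.3]
tcp_rot: [1.174, 1.57, 2.579]
ft_force: [0.8, -1.3, -0.2]
opening: 0.004
```

Emit:
apply_moves --pt "1 0 0 40 0" --pt "1 0 0 40 0" --pt "1 0 0 40 0" --pt "1 0 0 40 0" --pt "1 0 0 40 0" --pt "1 0 0 0 0"

```text
t: 14.7
eef_pos: [488.4, 9.2, 225.6]
tcp_rot: [0.69, 1.57, 2.098]
ft_force: [-1.0, -0.6, 0.0]
opening: 0.004
```

Run:
```python
from h import *
s=status.state();print(s['eef_pos'],s['ft_force'],s['t'])
a=shot('top','t4.png')['pixels'][:,:,::-1]; b=shot('scene','s4.png')['pixels'][:,:,::-1]
l=cv2.resize(a[135:255,205:435],None,fx=3.4,fy=3.4,interpolation=2)[:,:780]
r=cv2.resize(b[120:340,215:430],(390,399)) if 0 else cv2.resize(b[215:345,200:450],(780,406)) if 0 else None
cv2.imwrite('pics/t4z.png',cv2.convertScaleAbs(l,alpha=1.3))
cv2.imwrite('pics/s4z.png',cv2.convertScaleAbs(cv2.resize(b[120:340,200:430],None,fx=2.7,fy=2.7,interpolation=2),alpha=1.4))
```

```text
[488.39878837   9.23100381 225.56202609] [-1.00711849 -0.58463779  0.02108162] 14.7
```

View pics/t4z.png

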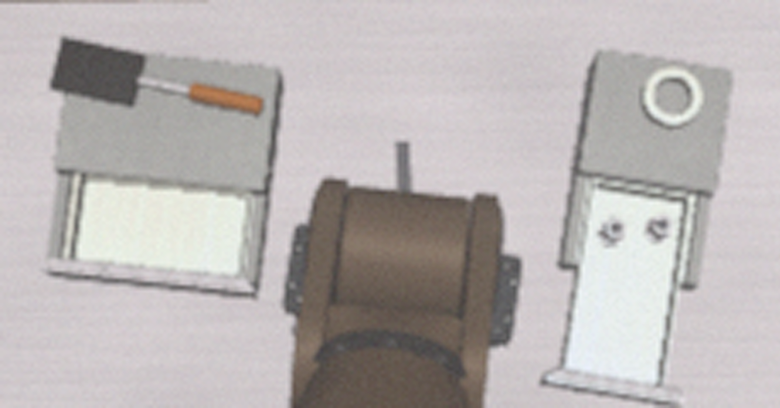

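View pics/s4z.png

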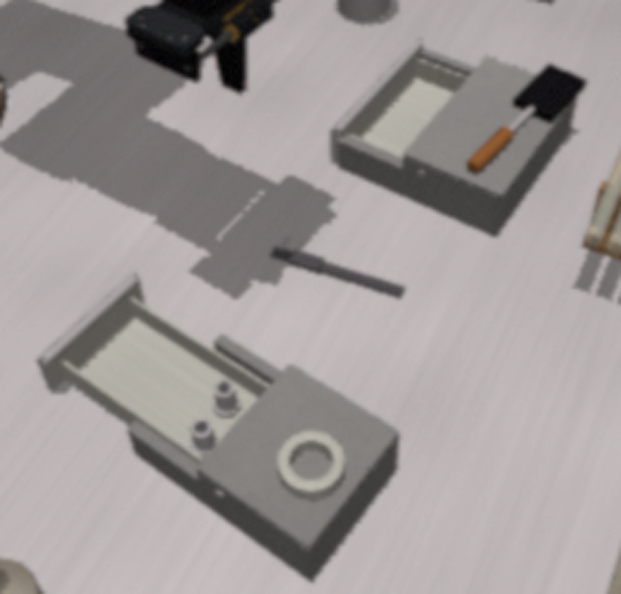

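The wide tray is home, with its lip against the unit's front. The narrow tray is fully out, both holders are upright at about (610,232) and (657,228), and nothing else has moved. Handing in.

```bash
python3 -c "
from cell import env
print(env.job_done())"
```

```text
the job is handed in; nothing more can be done
None
```

The wide tray is pushed home and the narrow tray is drawn out to its stop. The job was handed in at about 15 s of robot time.

- **Wide tray:** I pushed its front with the shut fingertips. Sliding took about 3 N, and the force rose to about 18 N at the stop, where I expected home to be.
- **Narrow tray:** I lowered the fingers inside it and drew it out by the inner side of the lip, without pinching and without touching the outer face. It reached its stop after about 94 mm. The force there rose to about 39 N at the wrist in total, then I released it and lifted clear.
- **Last pictures:** The wide tray is shut. The narrow tray is fully out with both holders upright. The paddle, collar and caliper look undisturbed. Part of the beaker and the flask showed at the edges of the last picture; I did not check them or the jar separately, but the arm stayed clear of all three.
- **Disagreement:** In the last top picture, both lip-to-cover distances came out 4 to 5 mm larger than the nominal values (91 against 87 mm, 197 against 192 mm). The error was the same for both, so I put it down to measuring bias and trusted the force at the stops. The narrow tray also seems to have started about 10 mm out, not the 6 mm I first measured.

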